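# Hang the drilling template on the jig's twin pins

## Task

Take the drilling template whose two holes match the pins of the sloping jig, and hang it on both pins with its grip outwards and its slotted side down the slope, pushed fully home so that it lies flush on the board, and let go of it. Leave the other template and everything else on the table where it is.

Things in the scene. Friction and masses are not known exactly. Their poses are not given: they have to be found in the camera images.
- template: Brown hardboard drilling template lying flat: plate 80 x 130 mm, 8 mm thick, a grip rib on top. Origin: on the underside, midway between its two round through holes (9.6 mm wide) at x = 0, y = +-45 mm. Long edges at x = +30 and x = -50 mm, a 12 x 70 mm slot at x = -31 mm; z is up, to the rib's side. 0.11 to 0.22 kg. The one that fits the jig.
- template_rib (a point): centre of the top of that template's wooden grip rib, 48 mm straight above its origin; the rib is 18 mm thick along the template's x, 50 mm long along its y and stands 40 mm up from the plate; axes as the template's
- template_foot (a point): point on the underside of that template at the middle of the long edge on the slotted side (x = -50 mm of the template); axes as the template's
- other_template: Brown hardboard drilling template lying flat: plate 80 x 130 mm, 8 mm thick, a grip rib on top. Origin: on the underside, midway between its two round through holes (9.6 mm wide) at x = 0, y = +-34 mm. Long edges at x = +30 and x = -50 mm, a 12 x 70 mm slot at x = -31 mm; z is up, to the rib's side. Same rib. Its holes are too close for the jig.
- face (a point): Centre of the face of the jig's sloping plywood board (170 mm up the slope, 196 mm across). x points up the slope, y level across it, z straight out of the face, 25 to 40 degrees from vertical, leaning to the robot; its rotation gives the slope. Two steel pins stand square on the face at y = +-45 mm: 8 mm thick, 18 mm long, the last 3 mm tapering to 5 mm. Board and pins hold stiffly.
- jig: The jig's plywood base, 200 x 236 x 12 mm, fixed to the table; origin under its centre, x away from the robot. Its cheeks and knobs beside the board stay below 120 mm and within 127 mm of its middle. The two pins sit on one bar clamped in slots of the board: both at the same x of the face, anywhere from -7 to +7 mm, different every time and NOT reported: look, or feel for it with the plate
- glue_gun: Bystander: red hot-glue gun lying on its side, 200 x 130 x 34 mm; origin under its barrel's middle
- tape_roll: Bystander: cardboard-coloured roll of tape lying flat, 84 mm across, 20 mm high; origin under its centre
- screwdriver: Bystander: screwdriver with a yellow handle, lying; origin under its middle
- marker: Bystander: white marker pen with a black cap, 120 mm long, 16 mm thick, lying; origin under its middle
- offcut: Bystander: small plywood offcut, 50 x 35 x 18 mm; origin under its centre
- glue_pot: Bystander: closed white plastic pot with a yellow lid, 70 mm across, 84 mm high, standing; origin under its centre

How it is judged:
By the outcome, as a careful person would: the job done as asked, in the order asked, and still so for the second after the job is handed in, with the robot touching nothing.
It also fails if it takes over 45 s, if anything falls off the work surface, if the arm or the gripper's body presses on something with over 40 N, if the wrist force passes 120 N, or if a joint passes its speed limit or range.

## Robot

A 6-joint arm with a two-finger parallel gripper is mounted at the origin on the work surface. World frame = base frame: x ahead of the robot, y to its left, z up, the work surface at z = 0. Lengths are in m, angles in rad, forces in N, time in s.
With the tool pointing down it reaches from about 0.375 to 0.9 m from the base axis. Payload 3.1 kg.
Tool frame: the origin (TCP) lies on the centre line of the jaws, within the pads' length; the fingertips stand 8 mm ahead of it and the grasp point (between the pads) lies 11 mm behind it; z points along the fingers, y is the line along which they close (so a half turn about z gives the same grasp; the last joint's range is limited). The gripper opens to 85 mm and grips with 20 to 120 N. Pads are 22 mm wide; open, the fingers measure 114 mm over their backs; the gripper's body (76 mm by 85 mm) begins 54 mm behind the grasp point. The pads swing forward as they close: fully open they stand 13 mm farther back than shut.
Start: joints at [0.968, 0.527, 1.433, -0, 1.181, -0.178], TCP at [0.258, 0.569, 0.239] pointing down, gripper open.
Joint ranges: [-3.08, 3.08], [-0.75, 2.2], [0.22, 2.44], [-1.43, 4.57], [0, 2.65], [-2.85, 2.85]. Speed limits (rad/s): [2.79, 2.79, 3.14, 3.14, 3.14, 3.14].

## Interface

Orientations are given as a unit quaternion [x, y, z, w].
In Python, from station import * gives the robot as it stands.
- The arm moves only by the tool play_rows, never from a script. Its argument "rows" is a list of rows, each a list of 3 entries, a list of its own where there are three numbers: the turn, a rotation vector about the tool's x, y, z in degrees, then the shift along the tool's x, y, z in mm, then the closure, from 0 (fully open) to 1 (shut). In form: [[[ax, ay, az], [dx, dy, dz], jaw], ...]. A call has 1 to 12 rows; each row shifts and turns the commanded pose from where the row before left it, along the tool's axes as they then stand; what a row does not reach is not made up. A row lasts 1/12 s, in which the tool goes at most 41.7 mm and 7.16 degrees, less where a joint would pass 70% of its speed; a pose out of reach is approached as far as the arm can. A call with a gripper value outside its range is refused whole. The fingers move at their own pace and stop on an object; "grip_force" is the grip in N (left out, the last holds). Time passes only in rows, so rows that do not move let the fingers close. It gives the time, the measured TCP pose, the force, the opening and the grip force at its end, in the units of the state.
- sense(): the state, without advancing time (a new reading comes with each control period).
- snapshot(name): name is "scene" or "side" or "wrist"; returns (picture, depth): 400x640x3 uint8, red, green, blue; 400x640 float32, m along the optical axis (not along the pixel's ray), 0 where there is no reading.
- get_calibration(name): a dict with "vfov" (degrees; the focal length in pixels is half the picture's height over the tangent of half this angle, whatever the lens; pixels are square), "cx", "cy" (the principal point, pixels), "xyz" and "attitude" of the camera in the world. Camera axes: x right, y down, z forward; pixel columns grow to the right and rows downward; lengths in m; the calibration is good to about 2 mm. The wrist camera is an equidistant fisheye: a pixel r from the principal point sees the ray r / f radians off the axis. A picture is of the moment at which its call begins: read the wrist's pose just before it. get_calibration takes no time and is no camera call; for the wrist camera it gives the pose at the moment of the call.
- sign_off(): hands the job in; it is judged then, once.
The state is a dict: "t": time; "q": joint angles; "qd": joint speeds; "tau": joint torques, N m; "tcp_pos": TCP position; "tool_rot": TCP orientation; "force": force on the tool from outside, world axes, zero at the start; "ft_torque": the same for the moment, N m; "finger_gap": opening from 0.0 (shut) to 1.0 (fully open); "gripper_force": force on a finger pad.
Only numpy, scipy, OpenCV 4.12 (cv2) and the standard library are available. Lean on these libraries where they do the work, as an engineer would, in place of code of your own. Each camera call takes 0.05 s, during which the arm holds its last target. There are 200 camera calls.

## Working session

There is one attempt and no reset: what is moved stays moved. The work goes in short steps, Python scripts to look and compute and a tool call to move; the robot and the scene stay as the last step left them, time stands still between calls to the robot, and variables do not carry over. Pictures are saved under pics/ and viewed, at most 10 in all, crops included, and the job is handed in when it is done.

Besides the shell and the picture viewer there is one more tool, called after ">>>" by a JSON object that holds its "name" and its "arguments". play_rows: Moves the arm, as the interface text tells. Its arguments: {"type":"object","properties":{"rows":{"type":"array","items":{"type":"array"}},"grip_force":{"type":"number"}},"required":["rows"]}

```bash
mkdir -p pics; ls
cat > h.py <<'E'
import numpy as np, cv2
from scipy.spatial.transform import Rotation as R
from station import *
def save(n,im): cv2.imwrite(f'pics/{n}.png',cv2.cvtColor(im,cv2.COLOR_RGB2BGR))
E
python3 - <<'E'
from h import *
s=sense(); print({k:np.round(v,3) for k,v in s.items()})
for n in ['scene','side','wrist']:
    c=get_calibration(n); print(n,c)
    p,d=snapshot(n); save(n+'0',p); np.savez(f'{n}0.npz',p=p,d=d,c=np.array([c],dtype=object))
E
```

```text
pics
{'t': np.float64(0.0), 'q': array([ 0.967,  0.528,  1.434,  0.   ,  1.181, -0.178]), 'qd': array([-0.002, -0.001, -0.   , -0.001, -0.001, -0.001]), 'tau': array([ 0.0000e+00, -4.4235e+01, -1.7802e+01, -0.0000e+00,  8.0000e-03,
        0.0000e+00]), 'tcp_pos': array([0.257, 0.569, 0.238]), 'tool_rot': array([ 0.211,  0.978, -0.001, -0.   ]), 'force': array([ 0.797,  0.187, -0.478]), 'ft_torque': array([-0.006,  0.028, -0.031]), 'gripper_force': np.float64(0.0), 'finger_gap': np.float64(1.005)}
scene {'vfov': 55.28834924801868, 'cx': 314.4446037310433, 'cy': 197.80226100146393, 'xyz': array([ 0.93802295, -0.73765535,  0.61993438]), 'attitude': array([ 0.84824316,  0.27340954, -0.13227875, -0.43385839])}
side {'vfov': 48.66637432393508, 'cx': 322.3600069598123, 'cy': 200.22506370635895, 'xyz': array([ 0.35185158, -0.91341557,  1.03357106]), 'attitude': array([ 0.93218834, -0.09827365,  0.0413205 , -0.34591878])}
wrist {'vfov': 65.70646984690485, 'cx': 315.9816422076098, 'cy': 202.75056952233334, 'xyz': array([0.19679786, 0.59768156, 0.37386846]), 'attitude': array([0.83273604, 0.53749206, 0.0713741 , 0.11206565])}
```

View pics/scene0.png

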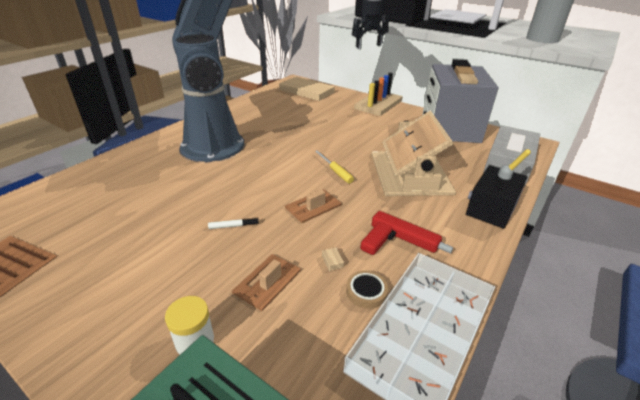

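View pics/side0.png

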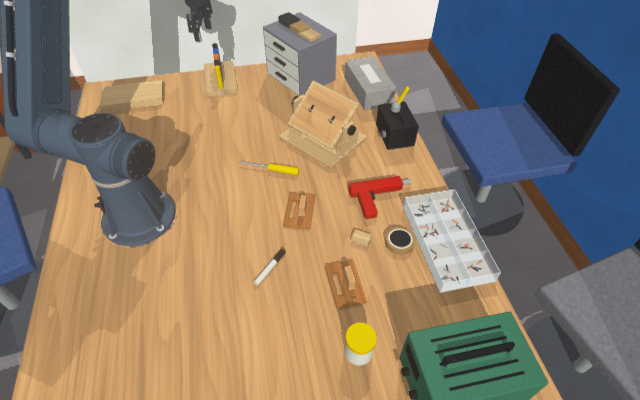

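The scene picture shows templates at about (313,206) and (268,280), and the jig at about (415,155). In the side picture they are at (300,210), (345,282) and (325,115). I'll rectify all three.

```bash
cat >> h.py <<'E'
def load(n):
    z=np.load(n+'.npz',allow_pickle=True); return z['p'],z['d'],z['c'][0]
def cam(c): 
    f=200/np.tan(np.radians(c['vfov'])/2); return f,R.from_quat(c['attitude']).as_matrix(),np.array(c['xyz'])
def cloud(d,c):
    f,M,t=cam(c); v,u=np.mgrid[:400,:640]
    P=np.stack([(u-c['cx'])/f*d,(v-c['cy'])/f*d,d],-1)@M.T+t
    P[d==0]=np.nan; return P
def proj(X,c,fish=False):
    f,M,t=cam(c); Y=(np.asarray(X)-t)@M
    if fish:
        r=np.hypot(Y[...,0],Y[...,1]); th=np.arctan2(r,Y[...,2]); k=f*th/np.maximum(r,1e-9)
        return np.stack([c['cx']+k*Y[...,0],c['cy']+k*Y[...,1]],-1)
    return np.stack([c['cx']+f*Y[...,0]/Y[...,2],c['cy']+f*Y[...,1]/Y[...,2]],-1)
def rect(p,c,o,ex,ey,hx,hy,mm=0.5,fish=False):
    # picture of plane o+a*ex+b*ey ; columns along ey from -hy, rows along -ex from +hx
    a=np.arange(hx,-hx,-mm/1000); b=np.arange(-hy,hy,mm/1000)
    X=o+a[:,None,None]*ex+b[None,:,None]*ey
    m=proj(X,c,fish).astype(np.float32)
    return cv2.remap(p,m[...,0],m[...,1],cv2.INTER_CUBIC)
E
python3 - <<'E'
from h import *
p,d,c=load('side0'); P=cloud(d,c)
for uv in [(300,210),(345,282),(325,115)]: print(P[uv[1],uv[0]])
# board plane
q=P[85:135,290:358].reshape(-1,3); q=q[np.isfinite(q[:,0])&(q[:,2]>.04)]
best=0;rng=np.random.default_rng(0)
for i in range(500):
    a=q[rng.choice(len(q),3,False)]; n=np.cross(a[1]-a[0],a[2]-a[0])
    if np.linalg.norm(n)<1e-6: continue
    n/=np.linalg.norm(n); n*=np.sign(n[2])
    if n[2]>.95 or n[2]<.6: continue
    s=abs((q-a[0])@n)<.002
    if s.sum()>best: best=s.sum();S=s
Q=q[S];cc=Q.mean(0);n=np.linalg.svd(Q-cc)[2][2];n*=np.sign(n[2])
print('board',cc,n,np.degrees(np.arccos(n[2])),S.sum(),len(q))
L=[]
for nm in ['scene0','side0']:
    p,d,c=load(nm)
    for o in [P[210,300],P[282,345]]:
        o=np.array([o[0],o[1],.008]); L.append(rect(p,c,o,np.array([1.,0,0]),np.array([0,-1.,0]),.095,.095))
save('tops',np.vstack([np.hstack(L[:2]),np.hstack(L[2:])])[:, :])
E
```

```text
[ 0.4705306  -0.10104038  0.03966102]
[ 0.54655802 -0.34158406  0.007124  ]
[0.61614334 0.22533713 0.10991266]
board [0.61187692 0.23646612 0.11740788] [-0.47236628 -0.36962845  0.80015305] 36.85527978330402 1237 2701
```

View pics/tops.png

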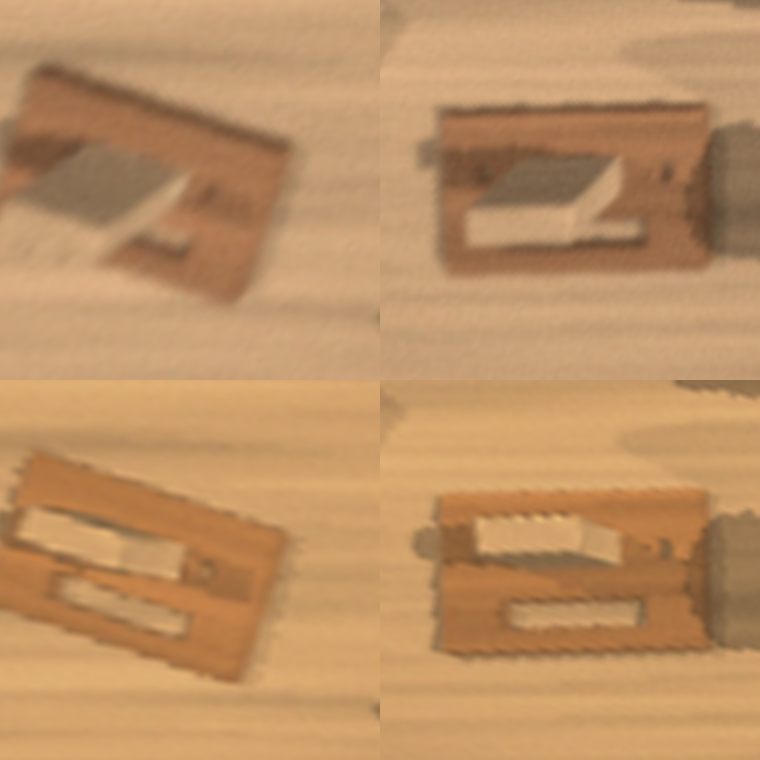

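The right-hand template, at about (0.55, -0.34), has its hole about 21 mm from the plate end. That puts its holes at ±45 mm, so it is the one that fits. The left one's hole is about 32 mm from the end (±34 mm). Next I'll refine the board pose from the depth data and plan the look.

Run:
```python
from h import *
n0=np.array([-.472,-.370,.800]);c0=np.array([.612,.2365,.1174])
for nm in ['scene0','side0']:
    p,d,c=load(nm);P=cloud(d,c).reshape(-1,3);P=P[np.isfinite(P[:,0])]
    n=n0;cc=c0
    for it in range(5):
        Q=P[(np.linalg.norm(P-c0,axis=1)<.10)&(abs((P-cc)@n)<.003)]
        cc=Q.mean(0);n=np.linalg.svd(Q-cc)[2][2];n=n*np.sign(n[2])
    Q=P[(np.linalg.norm(P-c0,axis=1)<.16)&(abs((P-cc)@n)<.004)]
    y=np.array([n[1],-n[0],0]);y/=np.linalg.norm(y);u=np.cross(y,n)
    # largest connected via extents
    a=(Q-c0)@u;b=(Q-c0)@y
    r=cv2.minAreaRect(np.c_[a,b].astype(np.float32)*1000)
    print(nm,len(Q),n,np.degrees(np.arccos(n[2])),'yaw',np.degrees(np.arctan2(-n[1],-n[0])),'off',(cc-c0)@n, np.percentile(a,[.5,99.5]),np.percentile(b,[.5,99.5]),r)
s=sense();M=R.from_quat(s['tool_rot']).as_matrix();cw=get_calibration('wrist')
print('cam in tool',M.T@(np.array(cw['xyz'])-s['tcp_pos']),'\n',M.T@R.from_quat(cw['attitude']).as_matrix())
L=[]
y=np.array([n0[1],-n0[0],0]);y/=np.linalg.norm(y);u=np.cross(y,n0)
for nm in ['scene0','side0']:
    p,d,c=load(nm); L.append(rect(p,c,c0,u,-y,.13,.13,.65))
save('face',np.hstack(L))
```

```text
scene0 2357 [-0.479297   -0.37292073  0.7944838 ] 37.39347333668798 yaw 37.884976184824694 off -0.0005106205712764552 [-0.09365235  0.07438708] [-0.12387259  0.10843221] ((-10.005477905273438, 0.9251937866210938), (254.72096252441406, 170.2399444580078), 89.97762298583984)
side0 2325 [-0.47657341 -0.37058457  0.79721067] 37.135439336547115 yaw 37.868717962332006 off -0.0004253025421417688 [-0.09341916  0.07533385] [-0.12205172  0.10923563] ((-8.939949035644531, -0.5555343627929688), (252.15036010742188, 170.631591796875), 89.82624816894531)
cam in tool [ 0.06692808  0.00103411 -0.1354233 ] 
 [[ 1.78802821e-04 -9.64598465e-01 -2.63722903e-01]
 [ 9.99999929e-01  8.49940365e-05  3.67119010e-04]
 [-3.31707559e-04 -2.63722950e-01  9.64598412e-01]]
```

View pics/face.png

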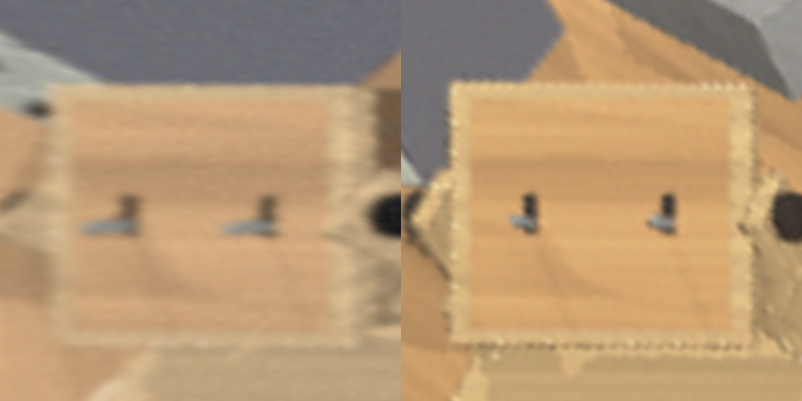

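```bash
cat >> h.py <<'E'
th,ya=np.radians(37.2),np.radians(37.87)
n=np.array([-np.sin(th)*np.cos(ya),-np.sin(th)*np.sin(ya),np.cos(th)]); fy=np.array([-np.sin(ya),np.cos(ya),0]); u=np.cross(fy,n)
C=np.array([.612,.2365,.1174])-.0004*n-.0095*u
F=np.c_[u,fy,n]           # face frame
def go(pos,M=None):
    """remaining turn (tool axes, deg) and shift: in present axes, and in target axes"""
    s=sense();T=R.from_quat(s['tool_rot']).as_matrix();M=T if M is None else M
    D=np.asarray(pos)-s['tcp_pos']
    print('t %.2f'%s['t'],'tcp',s['tcp_pos'].round(4),'turn',np.degrees(R.from_matrix(T.T@M).as_rotvec()).round(2),'shift now',(T.T@D*1e3).round(1),'in target',(M.T@D*1e3).round(1),'F',s['force'].round(1),'gap',round(float(s['finger_gap']),3))
MJ=np.c_[fy,u,-n]
MT=np.c_[[0,1.,0],[1,0,0],[0,0,-1]]
E
python3 -c "
from h import *
print(C); go(C+.1*n,MJ)"
```

```text
[0.60621745 0.23200327 0.1113377 ]
t 0.15 tcp [0.2573 0.569  0.2385] turn [-36.55  -9.01  26.8 ] shift now [-428.7 -216.6   47.8] in target [-480.3  -22.3   42.8] F [ 0.9 -0.7 -0.3] gap 0.999
```

>>> {"name": "play_rows", "arguments": {"rows": [[[0,0,6.9],[0,0,0],0],[[0,0,6.9],[0,0,0],0],[[0,0,6.9],[0,0,0],0],[[0,0,7],[0,0,0],0],[[-6.2,0,0],[0,0,0],0],[[-6.2,0,0],[0,0,0],0],[[-6.2,0,0],[0,0,0],0],[[-6.2,0,0],[0,0,0],0],[[-6.2,0,0],[0,0,0],0],[[-6.2,0,0],[0,0,0],0]]}}

```text
t: 0.98
tcp_pos: [0.2581, 0.5664, 0.2385]
tool_rot: [0.42, 0.857, 0.265, 0.134]
force: [0.4, -0.8, 0.2]
finger_gap: 1.003
gripper_force: 0.0
```

```bash
python3 -c "
from h import *
go(C+.1*n,MJ)"
```

```text
t 0.98 tcp [0.2581 0.5664 0.2385] turn [-2.65  0.47  0.04] shift now [-477.3  -19.7   48.2] in target [-477.7  -21.5   43.4] F [ 0.4 -0.8  0.2] gap 1.003
```

>>> {"name": "play_rows", "arguments": {"rows": [[[0,0,0],[-40,-1.8,3.6],0],[[0,0,0],[-40,-1.8,3.6],0],[[0,0,0],[-40,-1.8,3.6],0],[[0,0,0],[-40,-1.8,3.6],0],[[0,0,0],[-40,-1.8,3.6],0],[[0,0,0],[-40,-1.8,3.6],0],[[0,0,0],[-40,-1.8,3.6],0],[[0,0,0],[-40,-1.8,3.6],0],[[0,0,0],[-40,-1.8,3.6],0],[[0,0,0],[-40,-1.8,3.6],0],[[0,0,0],[-40,-1.8,3.6],0],[[0,0,0],[-40,-1.8,3.6],0]]}}

```text
t: 1.98
tcp_pos: [0.4437, 0.3335, 0.2065]
tool_rot: [0.42, 0.862, 0.255, 0.125]
force: [0.3, 0.3, 0.5]
finger_gap: 0.997
gripper_force: 0.0
```

>>> {"name": "play_rows", "arguments": {"rows": [[[0,0,0],[0,0,0],0],[[0,0,0],[0,0,0],0]]}}

```text
t: 2.15
tcp_pos: [0.4449, 0.3325, 0.2063]
tool_rot: [0.423, 0.861, 0.255, 0.125]
force: [-0.4, -0.2, 1.1]
finger_gap: 1.001
gripper_force: 0.0
```

Run:
```python
from h import *
go(C+.1*n,MJ)
c=get_calibration('wrist');p,d=snapshot('wrist');save('wj',p);np.savez('wj.npz',p=p,d=d,c=np.array([c],dtype=object),s=np.array([sense()],dtype=object))
```

```text
t 2.15 tcp [0.4449 0.3325 0.2063] turn [-4.2   0.13 -0.16] shift now [-178.3   -3.5   16.1] in target [-178.4   -5.2   15.3] F [-0.4 -0.2  1.1] gap 1.001
```

View pics/wj.png

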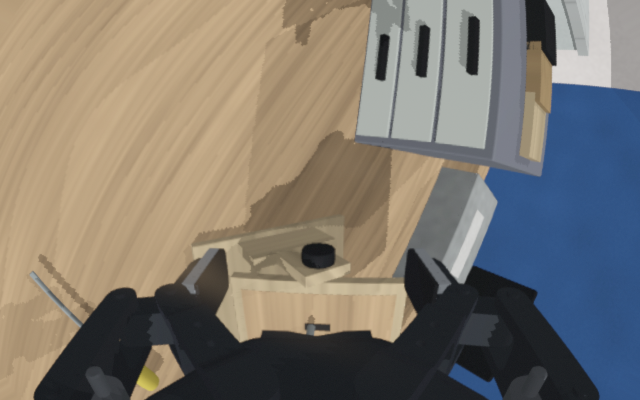

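The jig is only partly in view: the board's near edge is at row 285 and one pin at (312,328). The arm stopped short, so I'll finish the move.

>>> {"name": "play_rows", "arguments": {"rows": [[[-1.4,0,0],[-25.5,-0.7,2.2],0],[[-1.4,0,0],[-25.5,-0.7,2.2],0],[[-1.4,0,0],[-25.5,-0.7,2.2],0],[[0,0,0],[-25.5,-0.7,2.2],0],[[0,0,0],[-25.5,-0.7,2.2],0],[[0,0,0],[-25.5,-0.7,2.2],0],[[0,0,0],[-25.5,-0.7,2.2],0],[[0,0,0],[0,0,0],0],[[0,0,0],[0,0,0],0]]}}

```text
t: 2.95
tcp_pos: [0.5419, 0.2147, 0.1921]
tool_rot: [0.418, 0.855, 0.276, 0.133]
force: [-1.1, 0.5, -0.1]
finger_gap: 1.003
gripper_force: 0.0
```

Run:
```python
from h import *
go(C+.1*n,MJ)
c=get_calibration('wrist');s=sense();p,d=snapshot('wrist');np.savez('wj.npz',p=p,d=d,c=np.array([c],dtype=object),s=np.array([s],dtype=object))
L=[rect(p,c,C+h*n,u,-fy,.115,.115,.6,True) for h in(0,.018)]
save('wjr',np.hstack(L))
```

```text
t 2.95 tcp [0.5419 0.2147 0.1921] turn [-1.5  -0.2  -0.01] shift now [-25.8   0.1   1.3] in target [-25.8   0.1   1.4] F [-1.1  0.5 -0.1] gap 1.003
```

View pics/wjr.png

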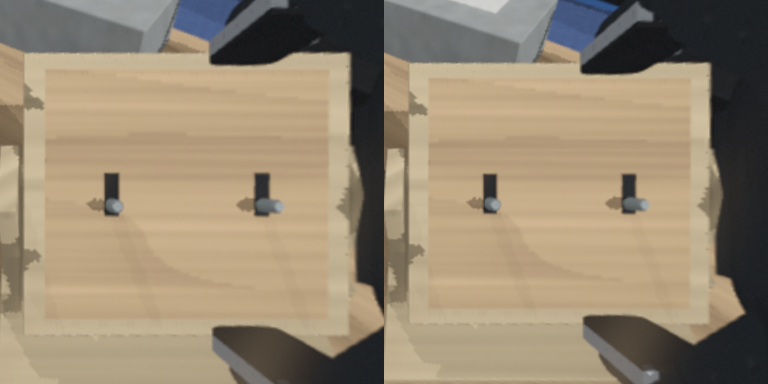

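The wrist view shows the whole board, with the pin tips at about (110,205) and (259,205) in the right panel and about 90 mm apart. I'll measure them numerically.

Run:
```python
from h import *
p,d,c=load('wj')
for h in (.018,.0):
    o=C+h*n
    I=rect(p,c,o,u,-fy,.12,.12,.2,True).astype(int)
    m=((I[...,0]-I[...,2]<15)&(I.sum(2)>240)).astype(np.uint8)
    k,l,st,ce=cv2.connectedComponentsWithStats(m)
    for i in range(1,k):
        x,y,w,hh,a=st[i]
        if 300<a<8000 and abs(y-600)<150: print(h,'fy extents mm',[round(120-.2*(x+w),1),round(120-.2*x,1)],'u extents',[round(120-.2*(y+hh),1),round(120-.2*y,1)],'cent',round(120-.2*ce[i][0],1),round(120-.2*ce[i][1],1))
# board edges on h=0 via tan/other depth
P=None
I=rect(p,c,C,u,-fy,.13,.13,.2,True)
cv2.imwrite('pics/tmp.png',I)
# depth-plane: recover face plane from wrist depth
f,M,t=cam(c);v,uu=np.mgrid[:400,:640];x=(uu-c['cx'])/f;y=(v-c['cy'])/f;r=np.hypot(x,y)+1e-9
ray=np.stack([np.tan(r)*x/r,np.tan(r)*y/r,np.ones_like(r)],-1)
P=(ray*d[...,None])@M.T+t
L=(P-C)@F
m=(d>0)&(abs(L[...,0])<.08)&(abs(L[...,1])<.09)&(abs(L[...,2])<.008)
m&=~((abs(L[...,0])<.03)&(abs(abs(L[...,1])-.045)<.03))
Q=L[m];A=np.c_[Q[:,:2],np.ones(len(Q))]
for _ in range(4):
    k=np.linalg.lstsq(A,Q[:,2],rcond=None)[0];g=abs(A@k-Q[:,2])<.002;A,Q=A[g],Q[g]
print('plane slope deg (u,fy), offset mm',np.degrees(k[:2]),k[2]*1e3,len(Q))
# extents of the board from wrist depth
m=(d>0)&(abs(L[...,2]-L[...,:2]@k[:2]-k[2])<.003)&(abs(L[...,0])<.11)&(abs(L[...,1])<.105)
row=L[m];s=row[abs(row[:,1])<.02];print('u ext',np.percentile(s[:,0],[.3,99.7]));s=row[(abs(row[:,0]-.04)<.02)];print('fy ext',np.percentile(s[:,1],[.3,99.7]))
```

```text
0.018 fy extents mm [np.float64(-43.8), np.float64(-28.2)] u extents [np.float64(-11.6), np.float64(-2.8)] cent -35.8 -7.1
0.018 fy extents mm [np.float64(45.4), np.float64(54.8)] u extents [np.float64(-11.8), np.float64(-3.4)] cent 50.2 -7.1
0.0 fy extents mm [np.float64(-55.2), np.float64(-38.0)] u extents [np.float64(-12.8), np.float64(-3.4)] cent -46.4 -8.1
0.0 fy extents mm [np.float64(41.6), np.float64(51.6)] u extents [np.float64(-13.0), np.float64(-4.0)] cent 46.7 -8.1
plane slope deg (u,fy), offset mm [ 0.22962246 -0.03171024] 0.19338713576139763 27415
u ext [-0.08540781  0.08254237]
fy ext [-0.09301404  0.10095487]
```

>>> {"name": "play_rows", "arguments": {"rows": [[[0,0,0],[0,0,-20],0],[[6,0,0],[0,0,-20],0],[[6,0,0],[0,0,0],0],[[6,0,0],[0,0,0],0],[[6,0,0],[0,0,0],0],[[6,0,0],[0,0,0],0],[[6,0,0],[0,0,0],0],[[0,0,6.3],[0,0,0],0],[[0,0,6.3],[0,0,0],0],[[0,0,6.3],[0,0,0],0],[[0,0,6.3],[0,0,0],0],[[0,0,6.3],[0,0,0],0]]}}

```text
t: 4.0
tcp_pos: [0.5248, 0.2145, 0.2147]
tool_rot: [0.657, 0.748, 0.087, 0.001]
force: [0.5, -1.4, 0.3]
finger_gap: 1.002
gripper_force: 0.0
```

>>> {"name": "play_rows", "arguments": {"rows": [[[0,0,6.3],[0,0,0],0],[[0,0,0],[-30,0,0],0],[[0,0,0],[-30,0,0],0],[[0,0,0],[-30,0,0],0],[[0,0,0],[-30,0,0],0],[[0,0,0],[-30,0,0],0],[[0,0,0],[-30,0,0],0],[[0,0,0],[-30,0,0],0],[[0,0,0],[-30,0,0],0],[[0,0,0],[-30,0,0],0],[[0,0,0],[-30,0,0],0],[[0,0,0],[-30,0,0],0]]}}

```text
t: 5.0
tcp_pos: [0.5358, -0.1134, 0.1732]
tool_rot: [0.696, 0.713, 0.088, -0.003]
force: [-0.2, 0.4, -0.1]
finger_gap: 1.0
gripper_force: 0.0
```

```bash
sed -i 's/radians(37.2)/radians(37.4)/' h.py; python3 -c "
from h import *
go([.556,-.343,.14],MT)"
```

```text
t 5.00 tcp [ 0.5358 -0.1134  0.1732] turn [ 6.85 -7.4   1.4 ] shift now [-232.5   12.2    5.3] in target [-229.6   20.2   33.2] F [-0.2  0.4 -0.1] gap 1.0
```

>>> {"name": "play_rows", "arguments": {"rows": [[[3.4,-3.7,0.7],[0,0,0],0],[[3.4,-3.7,0.7],[0,0,0],0],[[0,0,0],[-28.7,2.5,4],0],[[0,0,0],[-28.7,2.5,4],0],[[0,0,0],[-28.7,2.5,4],0],[[0,0,0],[-28.7,2.5,4],0],[[0,0,0],[-28.7,2.5,4],0],[[0,0,0],[-28.7,2.5,4],0],[[0,0,0],[-28.7,2.5,4],0],[[0,0,0],[-28.7,2.5,4],0],[[0,0,0],[0,0,0],0],[[0,0,0],[0,0,0],0]]}}

```text
t: 6.0
tcp_pos: [0.5561, -0.3433, 0.1411]
tool_rot: [0.708, 0.706, 0.001, 0.0]
force: [0.1, 1.4, 0.6]
finger_gap: 0.999
gripper_force: 0.0
```

Run:
```python
from h import *
go([.556,-.343,.12],MT)
c=get_calibration('wrist');s=sense();p,d=snapshot('wrist');np.savez('wt.npz',p=p,d=d,c=np.array([c],dtype=object),s=np.array([s],dtype=object))
o=np.array([.556,-.343,.008])
a=rect(p,c,o,np.array([1.,0,0]),np.array([0,-1.,0]),.1,.1,.5,True)
b=rect(p,c,o+[0,0,.04],np.array([1.,0,0]),np.array([0,-1.,0]),.1,.1,.5,True)
save('wtr',np.hstack([a,b]))
```

```text
t 6.00 tcp [ 0.5561 -0.3433  0.1411] turn [ 0.07 -0.02 -0.17] shift now [ 0.3 -0.2 21.1] in target [ 0.3 -0.1 21.1] F [0.1 1.4 0.6] gap 0.999
```

View pics/wtr.png

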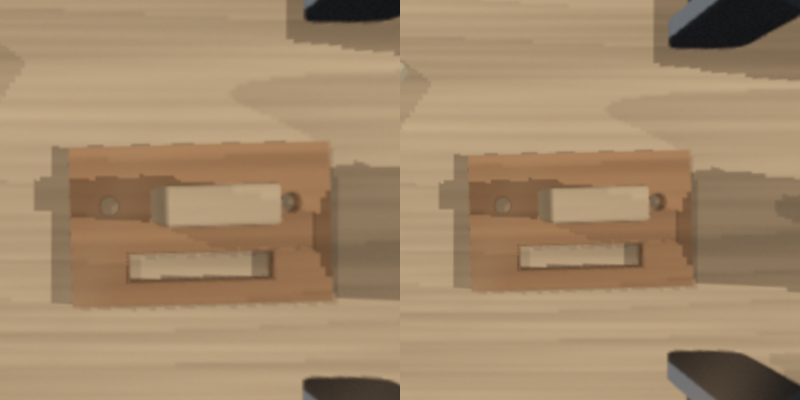

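The wrist view at plate level shows the holes at (109,206) and (290,202), with plate edges at columns 70 and 331. The plate is yawed about +1.5°, and the rib centre is about 2.2 mm nearer the robot than the TCP. Descending to grasp.

>>> {"name": "play_rows", "arguments": {"rows": [[[0,0,-1.6],[0.2,-2.2,0],0],[[0,0,0],[0,0,15],0],[[0,0,0],[0,0,20],0],[[0,0,0],[0,0,20],0],[[0,0,0],[0,0,20],0],[[0,0,0],[0,0,20],0],[[0,0,0],[0,0,15],0],[[0,0,0],[0,0,7],0],[[0,0,0],[0,0,3],0],[[0,0,0],[0,0,0],0],[[0,0,0],[0,0,0],0]]}}

```text
t: 6.97
tcp_pos: [0.555, -0.3438, 0.0226]
tool_rot: [0.698, 0.716, 0.001, 0.002]
force: [0.9, 0.5, -0.8]
finger_gap: 0.999
gripper_force: 0.0
```

>>> {"name": "play_rows", "arguments": {"rows": [[[0,0,0],[0,0,0],1],[[0,0,0],[0,0,0],1],[[0,0,0],[0,0,0],1],[[0,0,0],[0,0,0],1],[[0,0,0],[0,0,0],1],[[0,0,0],[0,0,0],1],[[0,0,0],[0,0,0],1],[[0,0,0],[0,0,0],1],[[0,0,0],[0,0,0],1],[[0,0,0],[0,0,0],1]], "grip_force": 60}}

```text
t: 7.8
tcp_pos: [0.5546, -0.3446, 0.0221]
tool_rot: [0.698, 0.716, 0.001, 0.002]
force: [0.0, 0.8, 3.0]
finger_gap: 0.203
gripper_force: 59.6
```

```bash
python3 -c "
from h import *
go([.554,-.343,.021],MT);print(sense()['gripper_force'],sense()['ft_torque'])"
```

```text
t 7.80 tcp [ 0.5546 -0.3446  0.0221] turn [0.18 0.09 1.42] shift now [ 1.6 -0.5  1.1] in target [ 1.6 -0.6  1.1] F [0.  0.8 3. ] gap 0.203
59.599785804748535 [-0.03445587  0.18480792 -0.0285096 ]
```

>>> {"name": "play_rows", "arguments": {"rows": [[[0,0,0],[0,0,-5],1],[[0,0,0],[0,0,-15],1],[[0,0,0],[0,0,-25],1],[[0,0,0],[0,0,-30],1],[[0,0,0],[0,0,-30],1],[[0,0,0],[0,0,-30],1],[[0,0,0],[0,0,-30],1],[[0,0,0],[0,0,-30],1],[[0,0,0],[0,0,-25],1],[[0,0,0],[0,0,0],1],[[0,0,0],[0,0,0],1]]}}

```text
t: 8.72
tcp_pos: [0.554, -0.3441, 0.2428]
tool_rot: [0.698, 0.716, 0.001, 0.002]
force: [0.2, -0.3, -2.2]
finger_gap: 0.199
gripper_force: 59.0
```

Run:
```python
from h import *
go([.554,-.343,.24],MT)
c=get_calibration('wrist');s=sense();p,d=snapshot('wrist');T=R.from_quat(s['tool_rot']).as_matrix()
np.savez('wh.npz',p=p,d=d,c=np.array([c],dtype=object),s=np.array([s],dtype=object))
o=s['tcp_pos']+T@[0,0,.0141]
a=rect(p,c,o,T[:,1],-T[:,0],.08,.09,.3,True)
save('wh',a)
```

```text
t 8.72 tcp [ 0.554  -0.3441  0.2428] turn [0.25 0.14 1.42] shift now [1.1 0.  2.8] in target [1.1 0.  2.8] F [ 0.2 -0.3 -2.2] gap 0.199
```

View pics/wh.png

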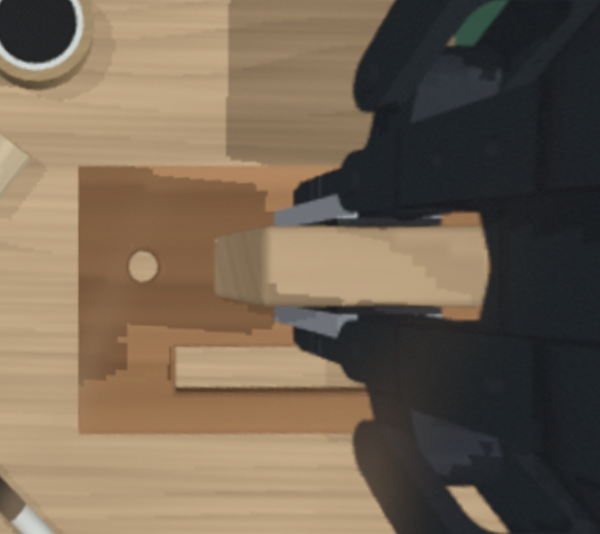

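The plate is held square in the hand, with the hole at (143,266), the left edge at column 78 and the long edges at +30 and -50 mm. Its origin sits at tool (+1.6, +0.1) mm. Carrying it over to the jig.

>>> {"name": "play_rows", "arguments": {"rows": [[[0,0,0],[20,0.4,-2.5],1],[[0,0,0],[30,0.4,-2.5],1],[[0,0,0],[30,0.4,-2.5],1],[[0,0,0],[30,0.4,-2.5],1],[[0,0,0],[30,0.4,-2.5],1],[[0,0,0],[30,0.4,-2.5],1],[[0,0,0],[30,0.4,-2.5],1],[[0,0,0],[30,0.4,-2.5],1],[[0,0,0],[30,0.4,-2.5],1],[[0,0,0],[30,0.4,-2.5],1],[[0,0,0],[30,0.4,-2.5],1],[[0,0,0],[30,0.4,-2.5],1]]}}

```text
t: 9.77
tcp_pos: [0.5478, 0.0077, 0.2687]
tool_rot: [0.698, 0.716, -0.001, -0.001]
force: [0.0, -0.3, -1.4]
finger_gap: 0.203
gripper_force: 58.9
```

>>> {"name": "play_rows", "arguments": {"rows": [[[0,0,0],[30,0.4,0],1],[[0,0,0],[30,0.4,0],1],[[0,0,0],[30,0.4,0],1],[[0,0,0],[30,0.4,0],1],[[0,0,0],[30,0.4,0],1],[[0,0,0],[30,0.4,0],1],[[0,0,-5],[0,0,0],1],[[0,0,-5],[0,0,0],1],[[0,0,-5],[0,0,0],1],[[0,0,-5],[0,0,0],1],[[0,0,-5],[0,0,0],1],[[0,0,-5],[0,0,0],1]]}}

```text
t: 10.77
tcp_pos: [0.5459, 0.1859, 0.2681]
tool_rot: [0.487, 0.873, -0.002, -0.001]
force: [-0.5, 0.3, -2.4]
finger_gap: 0.203
gripper_force: 58.9
```

>>> {"name": "play_rows", "arguments": {"rows": [[[0,0,-5],[0,0,0],1],[[-5,0,0],[0,0,0],1],[[-5,0,0],[0,0,0],1],[[-5,0,0],[0,0,0],1],[[-5,0,0],[0,0,0],1],[[-5,0,0],[0,0,0],1],[[-5,0,0],[0,0,0],1],[[-5,0,0],[0,0,0],1],[[0,0,0],[0,0,0],1],[[0,0,0],[0,0,0],1]]}}

```text
t: 11.6
tcp_pos: [0.5456, 0.1862, 0.2684]
tool_rot: [0.431, 0.854, 0.261, 0.13]
force: [0.7, -0.5, -1.7]
finger_gap: 0.202
gripper_force: 59.2
```

```bash
cat >> h.py <<'E'
J=C-.0076*u+.0030*fy
def st(h): go(J-.0016*fy-.0001*u+h*n,MJ)
E
python3 -c "
from h import *
st(.06)"
```

```text
t 11.60 tcp [0.5456 0.1862 0.2684] turn [-3.53  0.65 -1.29] shift now [  0.8 -35.9 113.4] in target [  0.4 -42.8 111. ] F [ 0.7 -0.5 -1.7] gap 0.202
```

>>> {"name": "play_rows", "arguments": {"rows": [[[-3.5,0.6,-1.3],[0,0,0],1],[[0,0,0],[0,-14,0],1],[[0,0,0],[0,-15,12],1],[[0,0,0],[0,-14,20],1],[[0,0,0],[0,0,20],1],[[0,0,0],[0,0,20],1],[[0,0,0],[0,0,20],1],[[0,0,0],[0,0,8],1],[[0,0,0],[0,0,0],1],[[0,0,0],[0,0,0],1]]}}

```text
t: 12.43
tcp_pos: [0.5691, 0.2035, 0.1646]
tool_rot: [0.416, 0.852, 0.286, 0.141]
force: [0.3, -0.1, -1.5]
finger_gap: 0.2
gripper_force: 59.3
```

Run:
```python
from h import *
st(.05)
c=get_calibration('wrist');s=sense();p,d=snapshot('wrist');T=R.from_quat(s['tool_rot']).as_matrix()
o=s['tcp_pos']+T@[.0016,0,.0141]
a=rect(p,c,o,T[:,1],-T[:,0],.08,.09,.3,True)
p2,d2=snapshot('side');c2=get_calibration('side')
b=rect(p2,c2,J+.03*n,u,-fy,.08,.09,.5)
save('wi',np.vstack([a[:420],cv2.copyMakeBorder(b,0,0,0,a.shape[1]-b.shape[1],0)[:320]])[:740])
cv2.imwrite('pics/wi2.png',cv2.cvtColor(a[160:380,40:260],cv2.COLOR_RGB2BGR).repeat(2,0).repeat(2,1))
```

```text
t 12.43 tcp [0.5691 0.2035 0.1646] turn [-0.17  0.11  0.13] shift now [ 1.1 -2.8 20.8] in target [ 1.1 -2.9 20.8] F [ 0.3 -0.1 -1.5] gap 0.2
```

View pics/wi2.png

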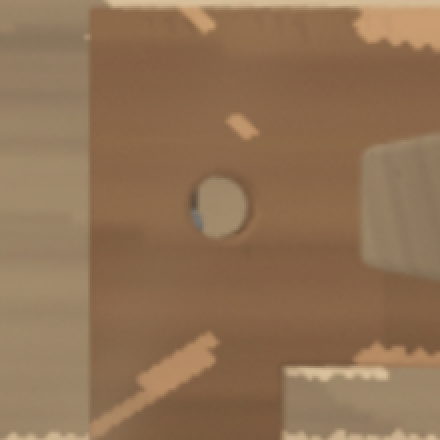

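Through the near hole the pin shows at its lower-left edge, at (196,218). That agrees with the computed remaining shift of +1.1 and -2.9 mm.

>>> {"name": "play_rows", "arguments": {"rows": [[[-0.2,0.1,0.1],[1.1,-2.9,0],1],[[0,0,0],[0,0,8],1],[[0,0,0],[0,0,8],1],[[0,0,0],[0,0,4.8],1],[[0,0,0],[0,0,0],1],[[0,0,0],[0,0,0],1]]}}

```text
t: 13.03
tcp_pos: [0.5762, 0.21, 0.1476]
tool_rot: [0.416, 0.85, 0.288, 0.142]
force: [0.6, 0.1, -0.9]
finger_gap: 0.202
gripper_force: 59.3
```

Run:
```python
from h import *
st(.05)
c=get_calibration('wrist');s=sense();p,d=snapshot('wrist');T=R.from_quat(s['tool_rot']).as_matrix()
o=s['tcp_pos']+T@[.0466,0,.0141]
a=rect(p,c,o,T[:,1],-T[:,0],.02,.02,.1,True)
save('wi3',a)
```

```text
t 13.03 tcp [0.5762 0.21   0.1476] turn [ 0.12  0.11 -0.01] shift now [ 0.3 -0.1  1.4] in target [ 0.3 -0.1  1.4] F [ 0.6  0.1 -0.9] gap 0.202
```

View pics/wi3.png

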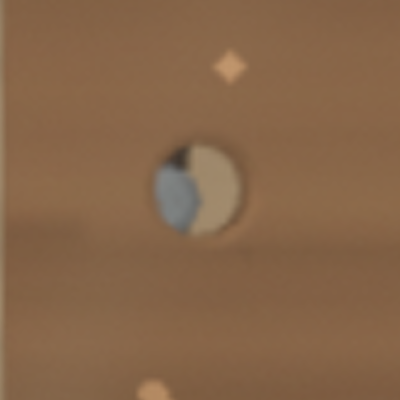

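The pin now fills the left of the hole, with its right edge near col 200 and its apex near row 197. The hole centre is at (198,190). I'll get the offset numerically from this picture.

Run:
```python
from h import *
I=cv2.cvtColor(cv2.imread('pics/wi3.png'),cv2.COLOR_BGR2RGB).astype(int)
m=(I[...,2]-I[...,0]>-8)&(I.sum(2)>250)
for r in range(145,240,6):
    c=np.flatnonzero(m[r,140:260])+140
    print(r,(c.min(),c.max(),len(c)) if len(c) else '-', I[r,175],I[r,220])
sat=(I[...,0]-I[...,2]); hole=(sat<48)&(np.arange(400)[:,None]>135)&(np.arange(400)[:,None]<245)
hole[:,:145]=0;hole[:,255:]=0
k,l,stt,ce=cv2.connectedComponentsWithStats(hole.astype(np.uint8));print(stt[1:],ce[1:])
```

```text
145 - [121  91  66] [124  93  67]
151 - [95 74 57] [132 106  79]
157 - [74 60 50] [151 128  99]
163 - [73 65 59] [158 135 106]
169 (np.int64(165), np.int64(180), 16) [99 98 96] [159 137 107]
175 (np.int64(161), np.int64(184), 24) [124 127 126] [158 136 106]
181 (np.int64(161), np.int64(188), 28) [125 128 127] [159 137 106]
187 (np.int64(159), np.int64(192), 34) [125 128 127] [159 137 108]
193 (np.int64(159), np.int64(194), 36) [123 126 125] [160 137 108]
199 (np.int64(161), np.int64(195), 35) [122 124 123] [160 137 107]
205 (np.int64(163), np.int64(195), 33) [123 126 125] [161 138 108]
211 (np.int64(164), np.int64(194), 31) [125 129 128] [160 138 108]
217 (np.int64(167), np.int64(190), 24) [123 126 125] [159 136 107]
223 (np.int64(174), np.int64(186), 13) [117 116 113] [149 126  98]
229 - [120 101  87] [130 101  75]
235 - [130 100  73] [133  99  72]
[[ 152  145   54   91 3385]] [[177.99734121 191.47562777]]
```

>>> {"name": "play_rows", "arguments": {"rows": [[[0.1,0.1,0],[0.8,-1.0,0],1],[[0,0,0],[0,0,5],1],[[0,0,0],[0,0,4],1],[[0,0,0],[0,0,0],1],[[0,0,0],[0,0,0],1]]}}

```text
t: 13.5
tcp_pos: [0.5794, 0.2136, 0.1391]
tool_rot: [0.416, 0.851, 0.288, 0.141]
force: [0.8, 0.2, -2.4]
finger_gap: 0.201
gripper_force: 59.3
```

```bash
cat >> h.py <<'E'
def peek():
    st(.022)
    c=get_calibration('wrist');s=sense();p,d=snapshot('wrist');T=R.from_quat(s['tool_rot']).as_matrix()
    o=s['tcp_pos']+T@[.0466,0,.0141]
    I=rect(p,c,o,T[:,1],-T[:,0],.02,.02,.1,True).astype(int)
    a=np.arange(400);win=(abs(a[:,None]-195)<70)&(abs(a[None]-195)<70)
    big=lambda m:(lambda k:(k[1]==1+k[2][1:,4].argmax()))(cv2.connectedComponentsWithStats((m&win).astype(np.uint8)))
    for nm,m in (('pin',(I[...,2]-I[...,0]>-8)&(I.sum(2)>250)),('hole',(I[...,0]-I[...,2]<40)|(I.sum(2)>385)|(I.sum(2)<200))):
        b=big(m);y,x=np.nonzero(b);print(nm,'rows',y.min(),y.max(),'cols',x.min(),x.max(),'area',b.sum(),[(r,int(np.flatnonzero(b[r]).min()),int(np.flatnonzero(b[r]).max())) for r in range(y.min()+2,y.max(),10)])
    return I
E
python3 -c "
from h import *
peek()"
```

```text
t 13.50 tcp [0.5794 0.2136 0.1391] turn [-0.02 -0.01 -0.03] shift now [-0.6  1.3 19.8] in target [-0.6  1.3 19.8] F [ 0.8  0.2 -2.4] gap 0.201
pin rows 153 223 cols 159 217 area 3211 [(155, 176, 199), (165, 166, 207), (175, 162, 213), (185, 160, 217), (195, 160, 216), (205, 164, 213), (215, 166, 205)]
hole rows 145 234 cols 154 234 area 5433 [(147, 181, 205), (157, 167, 217), (167, 158, 228), (177, 155, 231), (187, 154, 234), (197, 154, 232), (207, 157, 230), (217, 161, 223), (227, 173, 208)]
```

>>> {"name": "play_rows", "arguments": {"rows": [[[0,0,0],[0.3,0,0],1],[[0,0,0],[0,0,2],1],[[0,0,0],[0,0,2],1],[[0,0,0],[0,0,1],1],[[0,0,0],[0,0,1],1],[[0,0,0],[0,0,0],1],[[0,0,0],[0,0,0],1]]}}

```text
t: 14.13
tcp_pos: [0.582, 0.216, 0.1346]
tool_rot: [0.416, 0.851, 0.288, 0.141]
force: [-0.1, 0.2, -0.9]
finger_gap: 0.203
gripper_force: 59.3
```

```bash
python3 -c "
from h import *
peek();print(sense()['ft_torque'],F.T@sense()['force'])"
```

```text
t 14.13 tcp [0.582  0.216  0.1346] turn [-0.01  0.   -0.02] shift now [-0.8  1.2 14.1] in target [-0.8  1.2 14.1] F [-0.1  0.2 -0.9] gap 0.203
pin rows 153 224 cols 159 229 area 4006 [(155, 177, 211), (165, 167, 216), (175, 162, 224), (185, 160, 228), (195, 160, 228), (205, 163, 224), (215, 167, 217)]
hole rows 145 234 cols 154 233 area 5745 [(147, 182, 210), (157, 166, 219), (167, 159, 227), (177, 155, 232), (187, 154, 233), (197, 154, 233), (207, 157, 231), (217, 161, 223), (227, 173, 219)]
[-0.27915463  0.37792562 -0.02539236] [-0.79476908  0.62406736 -0.89823799]
```

No contact force, and the pin tip is inside the hole. I'll keep pushing in steps.

>>> {"name": "play_rows", "arguments": {"rows": [[[0,0,0],[0,0,2],1],[[0,0,0],[0,0,2],1],[[0,0,0],[0,0,1],1],[[0,0,0],[0,0,0],1],[[0,0,0],[0,0,0],1]]}}

```text
t: 14.6
tcp_pos: [0.5844, 0.2179, 0.1306]
tool_rot: [0.416, 0.851, 0.288, 0.141]
force: [-0.8, 0.8, -2.2]
finger_gap: 0.2
gripper_force: 59.3
```

```bash
python3 -c "
from h import *
peek();print(sense()['ft_torque'],F.T@sense()['force'])"
```

```text
t 14.60 tcp [0.5844 0.2179 0.1306] turn [-0.01  0.   -0.02] shift now [-0.8  1.2  9. ] in target [-0.8  1.2  9. ] F [-0.8  0.8 -2.2] gap 0.2
pin rows 150 227 cols 160 237 area 4761 [(152, 184, 210), (162, 170, 225), (172, 163, 233), (182, 161, 236), (192, 160, 237), (202, 163, 234), (212, 165, 228), (222, 175, 220)]
hole rows 144 235 cols 154 243 area 6473 [(146, 186, 208), (156, 168, 228), (166, 159, 237), (176, 155, 240), (186, 154, 243), (196, 154, 242), (206, 156, 239), (216, 161, 234), (226, 170, 224)]
[-0.27553807  0.32591859  0.01317793] [ 0.57199586 -0.4819871  -1.01208392]
```

The pin is centred in the hole to about 0.1 mm. Pushing on home.

>>> {"name": "play_rows", "arguments": {"rows": [[[0,0,0],[0,0,2],1],[[0,0,0],[0,0,2],1],[[0,0,0],[0,0,2],1],[[0,0,0],[0,0,1],1],[[0,0,0],[0,0,0],1],[[0,0,0],[0,0,0],1]]}}

```text
t: 15.15
tcp_pos: [0.5878, 0.2205, 0.125]
tool_rot: [0.416, 0.851, 0.288, 0.141]
force: [-0.1, -0.1, -1.3]
finger_gap: 0.201
gripper_force: 59.3
```

>>> {"name": "play_rows", "arguments": {"rows": [[[0,0,0],[0,0,0.8],1],[[0,0,0],[0,0,0.7],1],[[0,0,0],[0,0,0],1],[[0,0,0],[0,0,0],1]]}}

```text
t: 15.48
tcp_pos: [0.5885, 0.221, 0.1239]
tool_rot: [0.416, 0.851, 0.288, 0.141]
force: [-0.9, 0.1, -2.3]
finger_gap: 0.202
gripper_force: 59.3
```

```bash
python3 -c "
from h import *
st(.022);print(sense()['ft_torque'],F.T@sense()['force'])"
```

```text
t 15.48 tcp [0.5885 0.221  0.1239] turn [ 0.    0.01 -0.02] shift now [-0.8  1.1  0.6] in target [-0.8  1.1  0.6] F [-0.9  0.1 -2.3] gap 0.202
[-0.27061607  0.36393383  0.02412636] [-1.88767999  0.64001249 -1.41393942]
```

Still free, with about 0.6 mm left nominally. I'll go on gently to contact.

>>> {"name": "play_rows", "arguments": {"rows": [[[0,0,0],[0,0,0.5],1],[[0,0,0],[0,0,0.5],1],[[0,0,0],[0,0,0],1],[[0,0,0],[0,0,0],1]]}}

```text
t: 15.82
tcp_pos: [0.5889, 0.2213, 0.1233]
tool_rot: [0.416, 0.851, 0.288, 0.141]
force: [-1.6, -1.9, 0.4]
finger_gap: 0.2
gripper_force: 59.6
```

```bash
python3 -c "
from h import *
st(.022);print(sense()['ft_torque'],F.T@sense()['force'])"
```

```text
t 15.82 tcp [0.5889 0.2213 0.1233] turn [ 0.    0.01 -0.02] shift now [-0.8  1.1 -0.2] in target [-0.8  1.1 -0.2] F [-1.6 -1.9  0.4] gap 0.2
[-0.33400209  0.25700228 -0.01822032] [-1.66629881 -0.47316663  1.8284334 ]
```

>>> {"name": "play_rows", "arguments": {"rows": [[[0,0,0],[0,0,0.5],1],[[0,0,0],[0,0,0.5],1],[[0,0,0],[0,0,0],1],[[0,0,0],[0,0,0],1]]}}

```text
t: 16.15
tcp_pos: [0.5889, 0.2214, 0.1232]
tool_rot: [0.417, 0.851, 0.288, 0.141]
force: [-6.7, -4.8, 7.3]
finger_gap: 0.201
gripper_force: 61.3
```

```bash
python3 -c "
from h import *
st(.022);print(sense()['ft_torque'],F.T@sense()['force'])"
```

```text
t 16.15 tcp [0.5889 0.2214 0.1232] turn [ 0.02  0.04 -0.03] shift now [-0.8  1.1 -0.3] in target [-0.8  1.1 -0.3] F [-6.7 -4.8  7.3] gap 0.201
[-0.26916276  0.29588739  0.02963616] [-2.13669694  0.31875025 10.86753358]
```

>>> {"name": "play_rows", "arguments": {"rows": [[[0,0,0],[0,0,0.6],1],[[0,0,0],[0,0,0],1],[[0,0,0],[0,0,-1.2],1],[[0,0,0],[0,0,0],1]]}}

```text
t: 16.48
tcp_pos: [0.5891, 0.2214, 0.1234]
tool_rot: [0.416, 0.851, 0.288, 0.141]
force: [-4.5, -2.9, 7.2]
finger_gap: 0.198
gripper_force: 60.9
```

>>> {"name": "play_rows", "arguments": {"rows": [[[0,0,0],[0,0,0],0.3],[[0,0,0],[0,0,0],0.3],[[0,0,0],[0,0,0],0.3],[[0,0,0],[0,0,0],0.3],[[0,0,0],[0,0,0],0.3],[[0,0,0],[0,0,0],0.3]]}}

```text
t: 16.98
tcp_pos: [0.5893, 0.2216, 0.1227]
tool_rot: [0.416, 0.851, 0.288, 0.141]
force: [1.4, -0.5, -0.0]
finger_gap: 0.697
gripper_force: 0.0
```

>>> {"name": "play_rows", "arguments": {"rows": [[[0,0,0],[0,0,-5],0.3],[[0,0,0],[0,0,-10],0.3],[[0,0,0],[0,0,-20],0.3],[[0,0,0],[0,0,-25],0.3],[[0,0,0],[0,0,-25],0.3],[[0,0,0],[0,0,-25],0.3],[[0,0,0],[0,0,0],0.3],[[0,0,0],[0,0,0],0.3]]}}

```text
t: 17.65
tcp_pos: [0.5365, 0.1801, 0.2115]
tool_rot: [0.416, 0.85, 0.288, 0.142]
force: [-0.2, 0.4, -0.5]
finger_gap: 0.7
gripper_force: 0.0
```

Run:
```python
from h import *
s=sense();print(s['t'],F.T@(s['tcp_pos']-C),s['force'],s['finger_gap'])
c=get_calibration('wrist');p,d=snapshot('wrist');save('fin',p)
f,M,t=cam(c);v,uu=np.mgrid[:400,:640];x=(uu-c['cx'])/f;y=(v-c['cy'])/f;r=np.hypot(x,y)+1e-9
P=(np.stack([np.tan(r)*x/r,np.tan(r)*y/r,np.ones_like(r)],-1)*d[...,None])@M.T+t
L=(P-J)@F
def fit(m):
    Q=L[m];A=np.c_[Q[:,:2],np.ones(len(Q))]
    for _ in range(4):
        k=np.linalg.lstsq(A,Q[:,2],rcond=None)[0];g=abs(A@k-Q[:,2])<.0015;A,Q=A[g],Q[g]
    return np.degrees(k[:2]).round(2),(k[2]*1e3).round(2),len(Q)
ok=d>0
pl=ok&(abs(L[...,2]-.008)<.004)&(L[...,0]<.027)&(L[...,0]>-.047)&(abs(L[...,1])<.062)
print('plate top',fit(pl))
bd=ok&(abs(L[...,2])<.0035)&((L[...,0]>.034)&(L[...,0]<.085)|(L[...,0]<-.054)&(L[...,0]>-.07))&(abs(L[...,1])<.085)
print('board',fit(bd))
q=L[pl];print('plate u',np.percentile(L[ok&(abs(L[...,2]-.008)<.003)&(abs(L[...,1])<.05)&(abs(L[...,0])<.07)][:,0],[.5,99.5]))
```

```text
17.65 [-0.00818782  0.00179256  0.13238301] [-0.16607606  0.37124807 -0.47369633] 0.6998484606639368
plate top (array([ 0.07, -0.04]), np.float64(7.96), 8224)
board (array([ 0.03, -0.04]), np.float64(0.25), 11063)
plate u [-0.05077887  0.02849163]
```

The plate is parallel to the board and its top is 7.7 mm above it, against a nominal 8 mm thickness, so it is flush. The gripper has let go and is clear.

```bash
python3 -c "
from station import *
print(sign_off())"
```

```text
the job is handed in; nothing more can be done
None
```

The matching template hangs on both pins, grip outwards and slotted side down the slope. It lies flush on the board and was let go, and the job was handed in at about 17.7 s.

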